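# Stand a finial block in the carving clamp and latch the jaw on it

## Robot

A 7-joint arm with a two-finger parallel gripper is mounted at the origin on the work surface. World frame = base frame: x ahead of the robot, y to its left, z up, the work surface at z = 0. Lengths are in m, angles in rad, forces in N, time in s.
With the tool pointing down it reaches from about 0.425 to 0.975 m from the base axis. Payload 16.7 kg.
Tool frame: the origin (TCP) lies midway between the tips of the shut fingers; the grasp point (between the pads) lies 19 mm behind it; z points along the fingers, y is the line along which they close (so a half turn about z gives the same grasp; the last joint's range is limited). The gripper opens to 85 mm and grips with 20 to 120 N. Pads are 22 mm wide; open, the fingers measure 114 mm over their backs; the gripper's body (76 mm by 85 mm) begins 54 mm behind the grasp point. The pads swing forward as they close: fully open they stand 13 mm farther back than shut.
Start: joints at [1.151, 0.426, 0.074, 1.606, -0.034, 1.111, -0.067], TCP at [0.181, -0.65, 0.231] pointing down, gripper open.
Joint ranges: [-2.85, 2.85], [-0.5, 2.14], [-1.23, 1.37], [0.21, 2.46], [-1.02, 4.16], [0.16, 2.05], [-2.73, 2.73]. Speed limits (rad/s): [1.89, 1.89, 2.39, 2.39, 3.01, 3.01, 3.01].

## Interface

Orientations are given as [roll, pitch, yaw] about the fixed x, y, z axes, in that order (R = Rz(yaw) Ry(pitch) Rx(roll)).
In Python, from workcell import robot gives the robot as it stands.
- The arm moves only by the tool arm_command, never from a script. Its argument "rows" is a list that holds one entry, the list of rows, each a list of 7 numbers: the turn, a rotation vector about the tool's x, y, z each as a share of 90 degrees, from -1 to 1, then the shift along the tool's x, y, z each as a share of 150 mm, from -1 to 1, then the opening, from -1 (shut) to 1 (fully open). In form: [[[ax, ay, az, dx, dy, dz, fingers], ...]]. A call has 1 to 20 rows; each row is the pose to reach, as a shift and turn from the pose commanded when the call began, along the tool's axes at that moment; what a row does not reach only later rows make up. A row lasts 1/12 s, in which the tool goes at most 41.7 mm and 7.16 degrees, less where a joint would pass 70% of its speed; a pose out of reach is approached as far as the arm can. A call with a number of a shift or a turn outside -1 to 1 is refused whole. A call with a gripper value outside its range is refused whole. The fingers move at their own pace and stop on an object; "force" is the grip in N (left out, the last holds). Time passes only in rows, so rows that repeat a pose let the fingers close. It gives the time, the measured TCP pose, the force, the opening and the grip force at its end, in the units of the state.
- robot.state(): the state, without advancing time (a new reading comes with each control period).
- robot.grab_frame(name): name is "scene" or "top" or "wrist"; returns the picture (480x640x3 uint8, red, green, blue); there is no depth.
- robot.get_calibration(name): a dict with "fx", "fy", "cx", "cy" (pixels), "rvec" (rotation vector, rad) and "tvec" (3), from world to camera coordinates, as OpenCV has them; the wrist camera has in their place "hand_eye" (4x4, takes a point from camera to tool coordinates, whose origin is the TCP and whose axes are the flange's). Camera axes: x right, y down, z forward; pixel columns grow to the right and rows downward; lengths in m; the calibration is good to about 2 mm. A picture is of the moment at which its call begins: read the wrist's pose just before it. get_calibration takes no time and is no camera call.
- robot.hand_in(): hands the job in; it is judged then, once.
The state is a dict: "time_s": time; "joint_pos": joint angles; "qvel": joint speeds; "joint_torque": joint torques, N m; "tcp_pos": TCP position; "ee_rot": TCP orientation; "contact_force": force on the tool from outside, world axes, zero at the start; "wrist_torque": the same for the moment, N m; "gripper_width": opening from 0.0 (shut) to 1.0 (fully open); "gripper_force": force on a finger pad.
Only numpy, scipy, OpenCV 4.12 (cv2) and the standard library are available. Lean on these libraries where they do the work, as an engineer would, in place of code of your own. Each camera call takes 0.05 s, during which the arm holds its last target. There are 200 camera calls.

## Task

Stand the lying finial block upright, carved cap up, squarely on the clamp's rail between the two open jaws. Then squeeze the release lever to the handle, slide the jaw in to the next notch so that the block is pinched against the sprung pad, and let go so that the latch drops home and holds. Leave the mallet, the gouge, the chisel and the offcut where they are.

Things in the scene. Friction and masses are not known exactly. Their poses are not given: they have to be found in the camera images.
- finial: Loose square block of pale wood, 45 x 45 mm, 130 mm long, 0.13 to 0.25 kg, lying on a side on the bench. Origin at the centre of its flat foot; +z runs from foot to carved cap. From the foot: square shaft 0 to 100 mm, neck 36 mm square to 106, slab 45 mm square to 113, low pyramid with a blunt tip to 130. Centre of mass 60 mm from the foot.
- clamp: Quick-slide carving clamp screwed to the bench. Origin on the bench, mid-rail; +y along the rail to the fixed jaw, +x across, z up. Aluminium rail 360 mm long, 56 wide, top 20 mm above the bench, feet out to x = +-50 mm at its ends, with 11 mm wide cross slots (notches) every 25 mm under the sliding jaw's carriage.
- bed (a point): Point fixed on the rail's top in the middle of the open 65 mm gap between sliding jaw (-y side) and sprung pad (+y side), 32 mm to each; axes as the clamp. The gap is open above and on both x sides. One notch further in it would be 40 mm, so the 45 mm block presses the pad in by 5 mm. The fixed jaw behind the pad reaches from 50 to 95 mm on the +y side; top 115 mm above the bench.
- jaw_face (a point): Top centre of the sliding jaw's cork face (looking to +y), 115 mm above the bench; moves with the jaw. The wooden jaw is 60 mm wide, 40 mm thick (to the -y side). Axes as the clamp.
- handle (a point): Grip point on the sliding jaw's carriage, moving with it, 90 mm above the bench, 167 mm to the -y side of the bed point at the start; axes as the clamp. It is midway between the outer faces of handle post (-y side) and release lever (+y side) when squeezed together: 30 mm over both then, 46 mm when released. The carriage's deck is 42 mm above the bench; the jaw's back is 90 mm to the +y side.
- post_top (a point): Top centre of the upright wooden handle post, rigid with the carriage: 28 mm wide (x), 14 mm thick (y), top 107 mm above the bench. Its outer face, to -y, is 15 mm from the handle point. The steel release lever beside it on the +y side is 22 mm wide, 6 mm thick, top about 106 mm above the bench, its outer face 31 mm from the handle point released, 15 mm squeezed.
- slide (a joint): Travel of the sliding jaw along the clamp's +y, in m: about 0 at the start (in a notch), 0.025 in the next notch further in; play in a notch +-0.0015. Friction about 2 N. It is locked both ways by the latch unless the lever is squeezed.
- lever (a joint): Angle of the release lever, rad: 0 to 0.02 released with the latch tooth down in a notch, about 0.15 when the released tooth rides on the rail between notches, 0.22 squeezed in to its stop; the tooth is clear of the notch above 0.17. A spring returns it: about 4 N at the grip height to start it, 7 N fully squeezed.
- pad (a joint): Travel of the sprung pad on the fixed jaw towards the jaw, in m: 0 free, 0.008 fully pressed in. It pushes back with 2.4 N plus 1.2 N per mm and drives the block and the sliding jaw back unless the latch tooth has dropped into the notch.
- mallet_mid (a point): Bystander: wooden carver's mallet lying on the bench, 215 mm long, octagonal head 81 mm across; this point is at the head end of its handle. Leave it alone.
- gouge: Bystander: narrow gouge lying on the bench, dark wooden handle 115 mm, blade 114 mm. Origin at the ferrule. Leave it alone.
- chisel: Bystander: wide chisel lying on the bench, wooden handle 115 mm, blade 104 mm. Origin at the ferrule. Leave it alone.
- offcut: Bystander: plain pale wood offcut without a cap, 45 x 75 x 45 mm, lying on the bench. Leave it alone.
Mind the look-alikes: they are no part of the job. What is shaped like the finial but yellow is not meant.

How it is judged:
By the outcome, as a careful person would: the job done as asked, in the order asked, and still so for the second after the job is handed in, with the robot touching nothing.
It also fails if it takes over 72 s, if anything falls off the work surface, if the arm or the gripper's body presses on something with over 40 N, if the wrist force passes 120 N, or if a joint passes its speed limit or range.

## Working session

There is one attempt and no reset: what is moved stays moved. The work goes in short steps, Python scripts to look and compute and a tool call to move; the robot and the scene stay as the last step left them, time stands still between calls to the robot, and variables do not carry over. Pictures are saved under pics/ and viewed, at most 10 in all, crops included, and the job is handed in when it is done.

Besides the shell and the picture viewer there is one more tool, called by a JSON object that holds its "name" and its "arguments", one argument or row to a line. arm_command: Moves the arm, as the interface text tells. Shift numbers are shares of 150 mm and turn numbers shares of 90 degrees, none past 1 either way. Its arguments: {"type":"object","properties":{"rows":{"type":"array"},"force":{"type":"number"}},"required":["rows"]}

```bash
mkdir -p pics; ls
python3 - <<'E'
from workcell import robot
import cv2
for n in ("scene","top"):
    cv2.imwrite(f"pics/{n}0.png",robot.grab_frame(n)[:,:,::-1])
    print(robot.get_calibration(n))
print(robot.get_calibration("wrist")); print(robot.state())
E
```

```text
pics
{'fx': 459.33485391650885, 'fy': 459.33485391650885, 'cx': 320.6425801066947, 'cy': 237.18768026592295, 'rvec': array([ 2.19001321,  0.76206701, -0.37284506]), 'tvec': array([-0.39776313, -0.20347676,  1.46731103])}
{'fx': 526.7795496767083, 'fy': 526.7795496767083, 'cx': 328.3645611222986, 'cy': 234.8013903781521, 'rvec': array([ 2.16738925, -2.16346558,  0.13922666]), 'tvec': array([-0.10430787,  0.57081042,  1.34879523])}
{'fx': 332.45303634238917, 'fy': 332.45303634238917, 'cx': 316.8246500791642, 'cy': 241.01805239697654, 'hand_eye': array([[ 3.42956371e-04, -9.58180574e-01, -2.86164063e-01,
         7.25533354e-02],
       [ 9.99999835e-01,  4.60621526e-04, -3.43866671e-04,
        -6.51286858e-04],
       [ 4.61299692e-04, -2.86163897e-01,  9.58180573e-01,
        -1.43722165e-01],
       [ 0.00000000e+00,  0.00000000e+00,  0.00000000e+00,
         1.00000000e+00]])}
{'time_s': 0.1, 'joint_pos': array([ 1.15048272,  0.42666165,  0.07387936,  1.60654627, -0.03407835,
        1.11078708, -0.0670862 ]), 'qvel': array([-0.00048159, -0.00027844, -0.00053991, -0.00121711, -0.00077836,
        0.00056459, -0.0003899 ]), 'joint_torque': array([ 6.41591600e-03, -9.51532531e+01,  3.77088144e+00, -4.64400387e+01,
        1.97514117e-02,  6.51900293e-03, -3.44734963e-05]), 'tcp_pos': array([ 0.18042796, -0.6500603 ,  0.23068518]), 'ee_rot': array([-3.14045524e+00,  1.09861562e-04,  2.70781360e-01]), 'contact_force': array([ 0.9062672 ,  0.30655191, -1.17775898]), 'wrist_torque': array([ 0.01336873,  0.00996995, -0.00416359]), 'gripper_force': 0.0, 'gripper_width': 0.9986064584741464}
```

View pics/scene0.png

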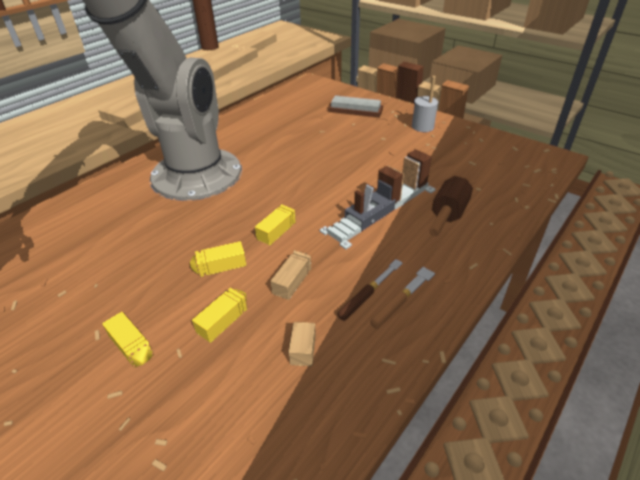

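View pics/top0.png

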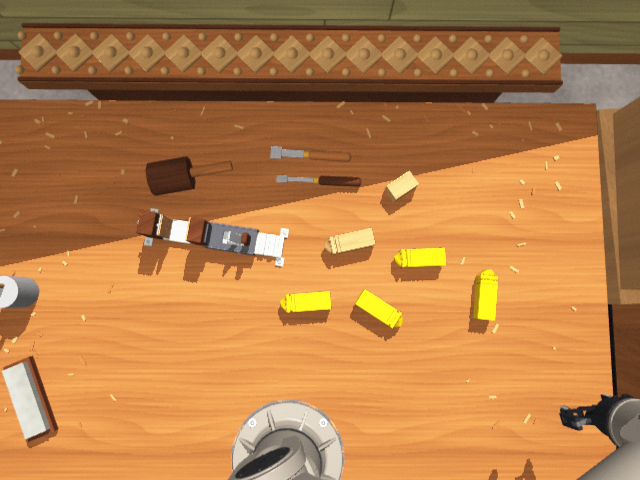

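Finial candidates in the top image:
- Pale capped block at (351,241).
- Plain pale block at (402,186): the offcut.
- Yellow look-alikes at (308,302), (379,309), (421,258) and (487,296).

I choose (351,241), and will check it in a close crop along with the clamp.

```bash
cat > h.py <<'E'
import numpy as np, cv2
from workcell import robot
from scipy.spatial.transform import Rotation as Ro
def cam(n):
    c=robot.get_calibration(n); K=np.array([[c['fx'],0,c['cx']],[0,c['fy'],c['cy']],[0,0,1]])
    if n=="wrist":
        s=robot.state(); T=np.eye(4);T[:3,:3]=Ro.from_euler('xyz',s['ee_rot']).as_matrix();T[:3,3]=s['tcp_pos']
        M=np.linalg.inv(T@c['hand_eye']); return K,M[:3,:3],M[:3,3]
    return K,cv2.Rodrigues(c['rvec'])[0],c['tvec']
def px2w(C,u,v,z):
    K,R,t=C; d=R.T@np.linalg.inv(K)@[u,v,1]; o=-R.T@t
    return o+d*(z-o[2])/d[2]
def w2px(C,P):
    K,R,t=C; p=(R@np.atleast_2d(P).T).T+t; p=p@K.T; return p[:,:2]/p[:,2:]
E
python3 - <<'E'
from h import *
im=cv2.imread("pics/top0.png")
a=cv2.resize(im[215:270,315:385],None,fx=8,fy=8,interpolation=cv2.INTER_CUBIC)[:440]
b=cv2.resize(im[200:275,130:295],None,fx=4.8,fy=4.8,interpolation=cv2.INTER_CUBIC)
cv2.imwrite("pics/crop1.png",cv2.resize(b,(792,360)))
s=cv2.resize(a,(305,240));o=np.zeros((600,792,3),np.uint8);o[:360]=cv2.resize(b,(792,360));o[360:,:305]=s
cv2.imwrite("pics/crop1.png",o)
C=cam("top")
for u,v,z in [(351,241,.045),(328,243,.0225),(375,239,.045),(280,262,.0),(285,233,0),(148,243,0),(152,211,0)]: print(u,v,px2w(C,u,v,z).round(3))
E
```

```text
351 241 [ 0.554 -0.162  0.045]
328 243 [ 0.551 -0.102  0.022]
375 239 [ 0.559 -0.225  0.045]
280 262 [0.502 0.026 0.   ]
285 233 [0.58  0.013 0.   ]
148 243 [0.552 0.379 0.   ]
152 211 [0.639 0.372 0.   ]
```

View pics/crop1.png

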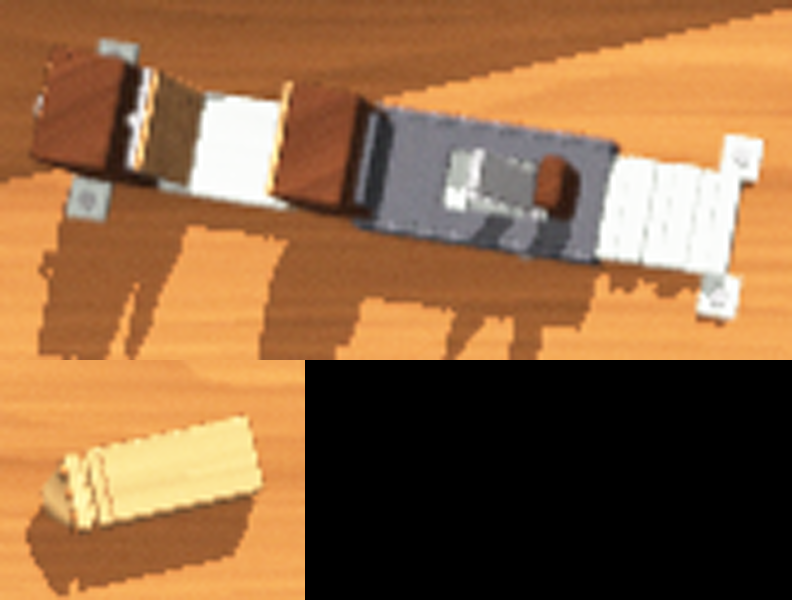

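The pale block in the crop has the cap (cap end to image left, world +y), so it is the finial. The gap sits between the dark jaws at about x=50–56 % of the clamp's length. Next I move over it to look closer.

{"name": "arm_command", "arguments": {
  "rows": [
    [[0,0,0,0.97,-0.75,-0.1,1],[0,0,0,0.97,-0.75,-0.1,1],[0,0,0,0.97,-0.75,-0.1,1],[0,0,0,0.97,-0.75,-0.1,1],[0,0,0,0.97,-0.75,-0.1,1],[0,0,0,0.97,-0.75,-0.1,1],[0,0,0,0.97,-0.75,-0.1,1]]
  ]
}}

```text
time_s: 0.68
tcp_pos: [0.2914, -0.5023, 0.2465]
ee_rot: [3.142, -0.0, 0.273]
contact_force: [0.2, -0.0, -0.9]
gripper_width: 1.001
gripper_force: 0.0
```

{"name": "arm_command", "arguments": {
  "rows": [
    [[0,0,0,0.97,-0.75,-0.1,1],[0,0,0,0.97,-0.75,-0.1,1],[0,0,0,0.97,-0.75,-0.1,1],[0,0,0,0.97,-0.75,-0.1,1],[0,0,0,0.97,-0.75,-0.1,1],[0,0,0,0.97,-0.75,-0.1,1],[0,0,0,0.97,-0.75,-0.1,1]]
  ]
}}

```text
time_s: 1.27
tcp_pos: [0.4008, -0.356, 0.2612]
ee_rot: [-3.141, 0.0, 0.271]
contact_force: [-0.6, -0.4, -0.2]
gripper_width: 0.998
gripper_force: 0.0
```

{"name": "arm_command", "arguments": {
  "rows": [
    [[0,0,-0.83,0.97,-0.75,-0.1,1],[0,0,-0.83,0.97,-0.75,-0.1,1],[0,0,-0.83,0.97,-0.75,-0.1,1],[0,0,-0.83,0.97,-0.75,-0.1,1],[0,0,-0.83,0.97,-0.75,-0.1,1],[0,0,-0.83,0.97,-0.75,-0.1,1],[0,0,-0.83,0.97,-0.75,-0.1,1],[0,0,-0.83,0.97,-0.75,-0.1,1],[0,0,-0.83,0.97,-0.75,-0.1,1],[0,0,-0.83,0.97,-0.75,-0.1,1],[0,0,-0.83,0.97,-0.75,-0.1,1],[0,0,-0.83,0.97,-0.75,-0.1,1]]
  ]
}}

```text
time_s: 2.27
tcp_pos: [0.5101, -0.2108, 0.2758]
ee_rot: [-3.141, -0.0, 1.574]
contact_force: [-0.3, 0.3, 0.1]
gripper_width: 1.001
gripper_force: 0.0
```

Run:
```python
from h import *
import pickle
C=cam("wrist"); im=robot.grab_frame("wrist"); cv2.imwrite("pics/w1.png",im[:,:,::-1]); pickle.dump(C,open("w1.pkl","wb"))
print(robot.state()['joint_pos'].round(3), w2px(C,[[.556,-.162,.045]]))
```

```text
[ 0.598  0.21  -0.374  1.811  0.084  1.136  0.195] [[359.31992217 165.35908172]]
```

View pics/w1.png

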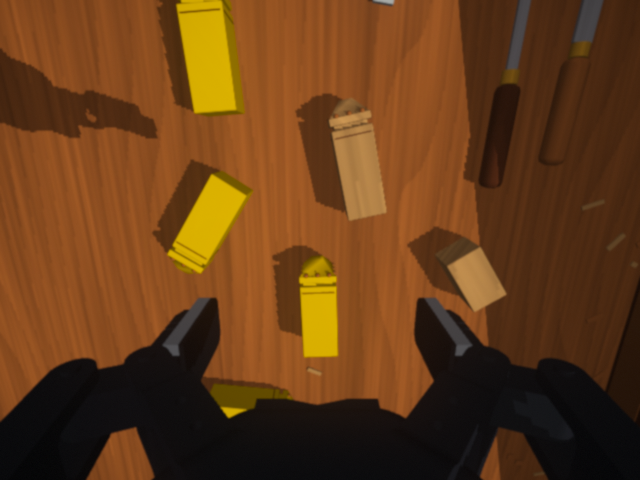

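{"name": "arm_command", "arguments": {
  "rows": [
    [[0,0,0,1,0.3,-0.1,1],[0,0,0,1,0.3,-0.1,1],[0,0,0,1,0.3,-0.1,1],[0,0,0,1,0.3,-0.1,1],[0,0,0,1,0.3,-0.1,1]]
  ]
}}

```text
time_s: 2.73
tcp_pos: [0.5569, -0.0521, 0.2921]
ee_rot: [3.14, -0.002, 1.578]
contact_force: [-1.2, 0.5, -0.8]
gripper_width: 0.999
gripper_force: 0.0
```

{"name": "arm_command", "arguments": {
  "rows": [
    [[0,0,0,1,0,-0.2,1],[0,0,0,1,0,-0.2,1],[0,0,0,1,0,-0.2,1],[0,0,0,1,0,-0.2,1],[0,0,0,1,0,-0.2,1]]
  ]
}}

```text
time_s: 3.15
tcp_pos: [0.5547, 0.0974, 0.3226]
ee_rot: [3.14, -0.002, 1.578]
contact_force: [-0.7, 0.4, 0.1]
gripper_width: 1.002
gripper_force: 0.0
```

{"name": "arm_command", "arguments": {
  "rows": [
    [[0,0,0,0.7,0,0,1],[0,0,0,0.7,0,0,1],[0,0,0,0.7,0,0,1],[0,0,0,0.7,0,0,1],[0,0,0,0.7,0,0,1]]
  ]
}}

```text
time_s: 3.57
tcp_pos: [0.5545, 0.197, 0.3208]
ee_rot: [-3.141, -0.0, 1.573]
contact_force: [0.4, -0.8, -1.3]
gripper_width: 0.999
gripper_force: 0.0
```

The finial's top face runs from foot corners (349,220) and (386,213) to its cap at (348,100). The offcut is at (472,275) and the yellow look-alikes lie around them. Next, the clamp view.

Run:
```python
from h import *
import pickle
C1=pickle.load(open("w1.pkl","rb"))
C=cam("wrist"); im=robot.grab_frame("wrist"); cv2.imwrite("pics/w2.png",im[:,:,::-1]); pickle.dump(C,open("w2.pkl","wb"))
for u,v in [(349,220),(386,213),(334,137),(372,131)]: print(u,v,px2w(C1,u,v,.045).round(4))
```

```text
349 220 [ 0.5466 -0.2236  0.045 ]
386 213 [ 0.5887 -0.2153  0.045 ]
334 137 [ 0.5276 -0.1323  0.045 ]
372 131 [ 0.5681 -0.126   0.045 ]
```

View pics/w2.png

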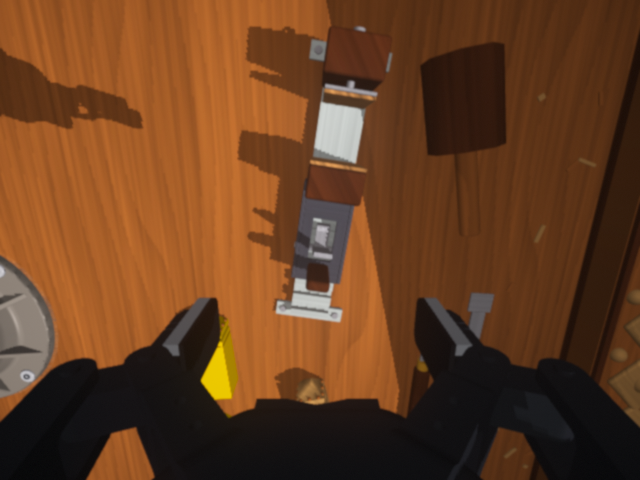

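Run:
```python
from h import *
a=cv2.imread("pics/w2.png")[20:330,270:400]; b=cv2.imread("pics/w1.png")[95:225,320:395]
f=lambda i,k:cv2.resize(cv2.rotate(i,cv2.ROTATE_90_COUNTERCLOCKWISE),None,fx=k,fy=k,interpolation=cv2.INTER_CUBIC)
A=f(a,2.5);B=f(b,3.5);o=np.zeros((A.shape[0]+B.shape[0],A.shape[1],3),np.uint8);o[:A.shape[0]]=A;o[A.shape[0]:,:B.shape[1]]=B
cv2.imwrite("pics/crop2.png",o);print(A.shape,B.shape)
```

```text
(325, 775, 3) (262, 455, 3)
```

View pics/crop2.png

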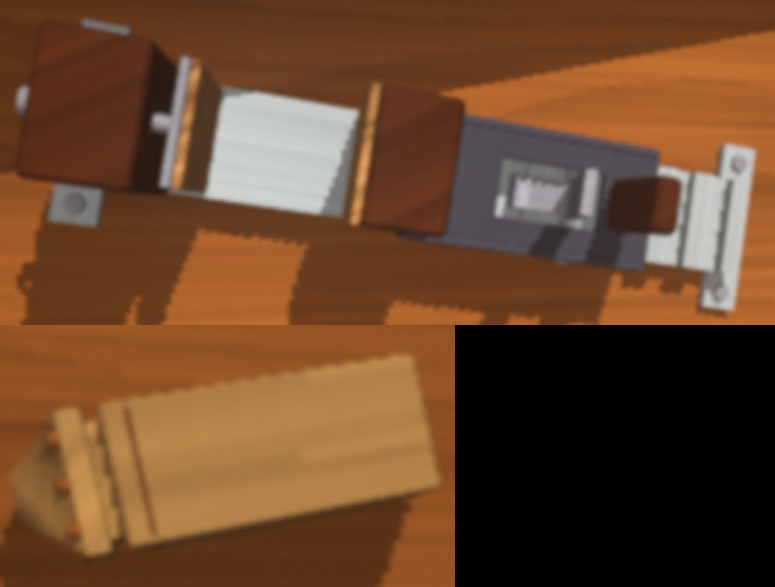

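Clamp view (crop): sliding-jaw top corners are at about (374,83), (350,223), (465,102) and (446,235). The fixed jaw is at the left, and the post top's outer edge is at (682,177)–(676,233). The finial's shaft corners are at (410,354), (440,486), (102,403) and (130,547). I fit both poses from these.

Run:
```python
from h import *
import pickle
from scipy.optimize import least_squares
C1=pickle.load(open("w1.pkl","rb"));C2=pickle.load(open("w2.pkl","rb"))
def fit(C,L,px,x0):
    L=np.array(L)/1e3
    def f(p):
        c,s=np.cos(p[2]),np.sin(p[2]);P=np.c_[p[0]+c*L[:,0]-s*L[:,1],p[1]+s*L[:,0]+c*L[:,1],L[:,2]]
        return (w2px(C,P)-px).ravel()
    r=least_squares(f,x0); print(r.x.round(4),np.degrees(r.x[2]).round(2)); print(r.fun.reshape(-1,2).round(1).tolist())
q=np.array([(374,83),(350,223),(465,102),(446,235),(152,42),(130,190),(40,20),(18,172),(682,177),(676,233)])
px=np.c_[270+129.5-q[:,1]/2.5,19.5+q[:,0]/2.5]
L=[(-s*w,y,z) for y,w,z in [(-32.5,30,115),(-72.5,30,115),(50,30,115),(95,30,115),(-182,14,107)] for s in (-1,1)]
fit(C2,L,px,[.58,.28,-.15])
i=[0,1,2,3,8,9];fit(C2,[L[k] for k in i],px[i],[.58,.28,-.15])
q=np.array([(410,354),(440,486),(102,403),(130,547)]);px=np.c_[320+74.5-(q[:,1]-325)/3.5,94.5+q[:,0]/3.5]
fit(C1,[(22.5,0,45),(-22.5,0,45),(22.5,100,45),(-22.5,100,45)],px,[.56,-.22,.1])
print(robot.state()['joint_pos'].round(3))
```

```text
[ 0.5808  0.2793 -0.1462] -8.38
[[1.0, 0.8], [-0.6, 1.6], [1.4, 2.3], [-1.2, 1.6], [1.0, 3.1], [-1.5, 1.7], [2.2, -4.8], [-1.2, -7.1], [-0.0, 2.8], [-1.1, 2.0]]
[ 0.5806  0.2813 -0.143 ] -8.19
[[1.0, -1.2], [-0.7, -0.3], [1.5, 0.4], [-1.2, -0.2], [0.3, 1.3], [-0.8, 0.5]]
[ 0.5676 -0.2197  0.2166] 12.41
[[0.5, 1.0], [-0.4, 0.6], [0.1, -1.4], [-0.2, 0.0]]
[ 0.049  0.271 -0.608  1.664  0.162  1.258 -0.591]
```

```bash
cat >> h.py <<'E'
def Rt(yaw,tilt,sgn=1):
    """tool y = Rz(yaw) x; tilted from straight down by tilt (deg): + tips towards -(Rz(yaw) y)"""
    y=np.array([np.cos(np.radians(yaw)),np.sin(np.radians(yaw)),0]);a=np.array([-y[1],y[0],0]);t=np.radians(tilt)
    z=-np.sin(t)*a-np.cos(t)*np.array([0,0,1]); return np.c_[np.cross(y,z),y,z]
def plan(goals,start=None):
    s=robot.state(); p,R=(s['tcp_pos'],Ro.from_euler('xyz',s['ee_rot']).as_matrix()) if start is None else start
    for q,Q in goals:
        q=np.array(q); d=R.T@(q-p)/.15; w=Ro.from_matrix(R.T@Q).as_rotvec()
        n=max(np.linalg.norm(q-p)/.0417,np.degrees(np.linalg.norm(w))/7.16)
        print("turn",(w/(np.pi/2)).round(3),"shift",d.round(3),"minrows",round(n,1)); p,R=q,Q
E
python3 - <<'E'
from h import *
Rg=Rt(12.4,50); C=np.array([.5495,-.1376,.0225]); z=Rg[:,2]
print(Rg.round(2))
plan([((.55,.07,.30),Rt(6,25)),((.54,-.03,.20),Rg),(C-.10*z,Rg),(C+.014*z,Rg)])
E
```

```text
[[-0.14  0.98  0.16]
 [ 0.63  0.21 -0.75]
 [-0.77  0.   -0.64]]
turn [-0.015 -0.277 -0.065] shift [-0.838 -0.033  0.14 ] minrows 3.6
turn [-0.044 -0.277 -0.057] shift [-0.313 -0.136  0.881] minrows 3.6
turn [0. 0. 0.] shift [ 0.447 -0.092  0.641] minrows 2.8
turn [0. 0. 0.] shift [0.   0.   0.76] minrows 2.7
```

{"name": "arm_command", "arguments": {
  "rows": [
    [[-0.015,-0.277,-0.065,-0.838,-0.033,0.14,1],[-0.015,-0.277,-0.065,-0.838,-0.033,0.14,1],[-0.015,-0.277,-0.065,-0.838,-0.033,0.14,1],[-0.015,-0.277,-0.065,-0.838,-0.033,0.14,1],[-0.015,-0.277,-0.065,-0.838,-0.033,0.14,1],[-0.015,-0.277,-0.065,-0.838,-0.033,0.14,1]]
  ]
}}

```text
time_s: 4.12
tcp_pos: [0.5499, 0.0709, 0.3001]
ee_rot: [3.141, 0.433, 1.677]
contact_force: [0.3, 0.8, -0.6]
gripper_width: 1.004
gripper_force: 0.0
```

{"name": "arm_command", "arguments": {
  "rows": [
    [[-0.044,-0.277,-0.057,-0.313,-0.136,0.881,1],[-0.044,-0.277,-0.057,-0.313,-0.136,0.881,1],[-0.044,-0.277,-0.057,-0.313,-0.136,0.881,1],[-0.044,-0.277,-0.057,-0.313,-0.136,0.881,1],[-0.044,-0.277,-0.057,-0.313,-0.136,0.881,1],[-0.044,-0.277,-0.057,-0.313,-0.136,0.881,1],[-0.044,-0.277,-0.057,-0.313,-0.136,0.881,1]]
  ]
}}

```text
time_s: 4.7
tcp_pos: [0.5413, -0.0281, 0.2016]
ee_rot: [3.135, 0.867, 1.783]
contact_force: [0.6, -0.2, 0.5]
gripper_width: 1.003
gripper_force: 0.0
```

Run:
```python
from h import *
s=robot.state();print(s['joint_pos'].round(3),s['contact_force'].round(1))
Rg=Rt(12.4,50); C=np.array([.5495,-.1376,.0225]); z=Rg[:,2]
plan([((.54,-.03,.20),Rg),(C-.10*z,Rg),(C+.014*z,Rg)])
plan([(C-.10*z,Rg),(C+.014*z,Rg)])
```

```text
[-0.173  0.426 -0.463  2.025  0.98   1.381 -0.957] [ 0.6 -0.2  0.5]
turn [ 0.002 -0.004 -0.002] shift [ 0.001 -0.011  0.015] minrows 0.1
turn [0. 0. 0.] shift [ 0.447 -0.092  0.641] minrows 2.8
turn [0. 0. 0.] shift [0.   0.   0.76] minrows 2.7
turn [ 0.002 -0.004 -0.002] shift [ 0.445 -0.107  0.658] minrows 2.9
turn [0. 0. 0.] shift [0.   0.   0.76] minrows 2.7
```

{"name": "arm_command", "arguments": {
  "rows": [
    [[0,0,0,0.445,-0.107,0.658,1],[0,0,0,0.445,-0.107,0.658,1],[0,0,0,0.445,-0.107,0.658,1],[0,0,0,0.445,-0.107,0.658,1],[0,0,0,0.445,-0.107,0.658,1]]
  ]
}}

```text
time_s: 5.12
tcp_pos: [0.5325, -0.0641, 0.0865]
ee_rot: [3.139, 0.87, 1.786]
contact_force: [-0.0, 0.6, 1.0]
gripper_width: 0.999
gripper_force: 0.0
```

{"name": "arm_command", "arguments": {
  "rows": [
    [[0,0,0,0,0,0.2,1],[0,0,0,0,0,0.4,1],[0,0,0,0,0,0.6,1],[0,0,0,0,0,0.7,1],[0,0,0,0,0,0.76,1],[0,0,0,0,0,0.76,1]]
  ]
}}

```text
time_s: 5.62
tcp_pos: [0.5526, -0.1498, 0.014]
ee_rot: [3.134, 0.872, 1.783]
contact_force: [-0.2, -0.0, 0.2]
gripper_width: 0.998
gripper_force: 0.0
```

Run:
```python
from h import *
s=robot.state();print(s['joint_pos'].round(3),s['contact_force'].round(1))
cv2.imwrite("pics/w3.png",robot.grab_frame("wrist")[:,:,::-1])
Rg=Rt(12.4,50); C=np.array([.5495,-.1376,.0225]); z=Rg[:,2]
plan([(C+.014*z,Rg)])
```

```text
[-0.076  0.724 -0.31   2.128  1.333  1.125 -1.249] [-0.2 -0.   0.2]
turn [ 0.003 -0.001 -0.001] shift [ 0.006 -0.004 -0.001] minrows 0.0
```

View pics/w3.png

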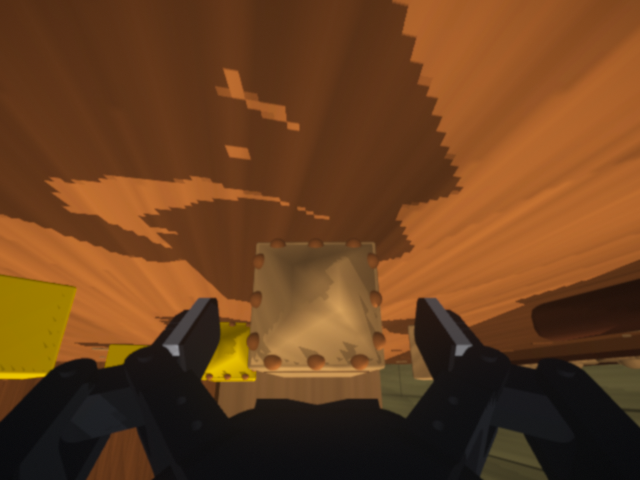

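The cap is centred between the fingers (250–384 against pads at 218–415). I close and lift.

{"name": "arm_command", "arguments": {
  "rows": [
    [[0,0,0,0,0,0,-1],[0,0,0,0,0,0,-1],[0,0,0,0,0,0,-1],[0,0,0,0,0,0,-1],[0,0,0,0,0,0,-1],[0,0,0,0,0,0,-1],[0,0,0,0,0,0,-1],[0,0,0,0,0,0,-1],[0,0,0,0,0,0,-1],[0,0,0,0,0,0,-1]]
  ],
  "force": 70
}}

```text
time_s: 6.5
tcp_pos: [0.5515, -0.1483, 0.0131]
ee_rot: [3.138, 0.872, 1.789]
contact_force: [-1.8, 5.5, 10.6]
gripper_width: 0.519
gripper_force: 70.4
```

{"name": "arm_command", "arguments": {
  "rows": [
    [[0,0,0,-0.2,0,-0.17,-1],[0,0,0,-0.4,0,-0.33,-1],[0,0,0,-0.6,0,-0.5,-1],[0,0,0,-0.8,0,-0.67,-1],[0,0,0,-0.95,0,-0.8,-1],[0,0,0,-0.95,0,-0.8,-1],[0,0,0,-0.95,0,-0.8,-1]]
  ]
}}

```text
time_s: 7.08
tcp_pos: [0.5512, -0.1487, 0.2003]
ee_rot: [3.134, 0.871, 1.785]
contact_force: [-0.1, 0.1, -3.3]
gripper_width: 0.517
gripper_force: 72.0
```

Run:
```python
from h import *
Rf=Rt(-8.3,-40); z=Rf[:,2]; bed=np.array([.5806,.281,.02])
T=lambda up,back=0:bed+[0,0,.084+up]+.014*z-back*np.array([.143,.99,0])
plan([((.55,-.08,.27),Rt(2,5)),((.555,0,.30),Rf),((.57,.15,.29),Rf),(T(.14),Rf),(T(.03),Rf)])
```

```text
turn [0.059 0.497 0.106] shift [-0.066  0.094 -0.642] minrows 6.4
turn [-0.035  0.499  0.112] shift [ 0.512  0.052 -0.246] minrows 6.4
turn [0. 0. 0.] shift [ 0.726 -0.045  0.696] minrows 3.6
turn [0. 0. 0.] shift [ 0.473 -0.056  0.89 ] minrows 3.6
turn [0. 0. 0.] shift [-0.471  0.     0.562] minrows 2.6
```

{"name": "arm_command", "arguments": {
  "rows": [
    [[0.059,0.497,0.106,-0.066,0.094,-0.642,-1],[0.059,0.497,0.106,-0.066,0.094,-0.642,-1],[0.059,0.497,0.106,-0.066,0.094,-0.642,-1],[0.059,0.497,0.106,-0.066,0.094,-0.642,-1],[0.059,0.497,0.106,-0.066,0.094,-0.642,-1],[0.059,0.497,0.106,-0.066,0.094,-0.642,-1],[0.059,0.497,0.106,-0.066,0.094,-0.642,-1],[0.059,0.497,0.106,-0.066,0.094,-0.642,-1]]
  ]
}}

```text
time_s: 7.75
tcp_pos: [0.5492, -0.0836, 0.2667]
ee_rot: [-3.135, 0.085, 1.599]
contact_force: [0.7, -0.4, -1.9]
gripper_width: 0.525
gripper_force: 72.2
```

{"name": "arm_command", "arguments": {
  "rows": [
    [[-0.035,0.499,0.112,0.512,0.052,-0.246,-1],[-0.035,0.499,0.112,0.512,0.052,-0.246,-1],[-0.035,0.499,0.112,0.512,0.052,-0.246,-1],[-0.035,0.499,0.112,0.512,0.052,-0.246,-1],[-0.035,0.499,0.112,0.512,0.052,-0.246,-1],[-0.035,0.499,0.112,0.512,0.052,-0.246,-1],[-0.035,0.499,0.112,0.512,0.052,-0.246,-1],[-0.035,0.499,0.112,0.512,0.052,-0.246,-1]]
  ]
}}

```text
time_s: 8.42
tcp_pos: [0.5531, -0.002, 0.2945]
ee_rot: [-3.126, -0.699, 1.412]
contact_force: [-0.3, 0.1, -2.3]
gripper_width: 0.52
gripper_force: 72.3
```

Run:
```python
from h import *
print(robot.state()['joint_pos'].round(2))
Rf=Rt(-8.3,-40); z=Rf[:,2]; bed=np.array([.5806,.281,.02])
T=lambda up:bed+[0,0,.084+up]+.014*z
plan([((.57,.15,.29),Rf),(T(.14),Rf),(T(.05),Rf)])
C=cam("scene")
print(w2px(C,[T(.14),T(.14)-[0,0,.1]]))
```

```text
[ 0.67  0.3  -0.47  1.84 -0.62  1.17  0.35]
turn [-0.004 -0.001 -0.007] shift [ 0.76  -0.038  0.679] minrows 3.7
turn [0. 0. 0.] shift [ 0.473 -0.056  0.89 ] minrows 3.6
turn [0. 0. 0.] shift [-0.386  0.     0.46 ] minrows 2.2
[[409.52441425 123.62866579]
 [405.64996645 156.83381766]]
```

{"name": "arm_command", "arguments": {
  "rows": [
    [[0,0,0,0.76,-0.038,0.679,-1],[0,0,0,0.76,-0.038,0.679,-1],[0,0,0,0.76,-0.038,0.679,-1],[0,0,0,0.76,-0.038,0.679,-1],[0,0,0,0.76,-0.038,0.679,-1],[0,0,0,0.76,-0.038,0.679,-1]]
  ]
}}

```text
time_s: 8.92
tcp_pos: [0.5696, 0.1554, 0.2927]
ee_rot: [-3.135, -0.694, 1.429]
contact_force: [-0.2, -1.5, -2.7]
gripper_width: 0.518
gripper_force: 72.2
```

{"name": "arm_command", "arguments": {
  "rows": [
    [[0,0,-0.006,0.473,-0.056,0.89,-1],[0,0,-0.006,0.473,-0.056,0.89,-1],[0,0,-0.006,0.473,-0.056,0.89,-1],[0,0,-0.006,0.473,-0.056,0.89,-1],[0,0,-0.006,0.473,-0.056,0.89,-1],[0,0,-0.006,0.473,-0.056,0.89,-1],[0,0,-0.006,0.473,-0.056,0.89,-1]]
  ]
}}

```text
time_s: 9.5
tcp_pos: [0.5829, 0.2911, 0.236]
ee_rot: [3.139, -0.695, 1.435]
contact_force: [0.3, 1.1, -2.0]
gripper_width: 0.517
gripper_force: 72.2
```

```bash
cat >> h.py <<'E'
def box(w,l,z0,z1,p,yaw):
    c,s=np.cos(np.radians(yaw)),np.sin(np.radians(yaw)); return [[p[0]+c*a*w-s*b*l,p[1]+s*a*w+c*b*l,z] for z in (z0,z1) for a,b in ((-.5,-.5),(.5,-.5),(.5,.5),(-.5,.5))]
def draw(im,C,B,off,k,col):
    q=((w2px(C,B)-off+.5)*k).astype(int)
    for i in range(4):
        for a,b in ((i,(i+1)%4),(i+4,(i+1)%4+4),(i,i+4)): cv2.line(im,tuple(map(int,q[a])),tuple(map(int,q[b])),col,1)
def crop(name,x,y,w,h,k,boxes):
    im=robot.grab_frame(name)[:,:,::-1]; o=cv2.resize(im[y:y+h,x:x+w],None,fx=k,fy=k,interpolation=cv2.INTER_CUBIC)
    for B,c in boxes: draw(o,cam(name),B,np.array([x,y]),k,c)
    return o
E
python3 - <<'E'
from h import *
s=robot.state(); R=Ro.from_euler('xyz',s['ee_rot']).as_matrix(); Rf=Rt(-8.3,-40)
Cc=s['tcp_pos']-.014*R[:,2]; bed=np.array([.5806,.281,.02]); a=np.array([.144,.99,0])
print((Cc-bed).round(4), s['joint_pos'].round(2)); plan([(bed+[0,0,.084+.05]+.014*Rf[:,2],Rf)])
bx=[(box(.045,.045,Cc[2]-.084,Cc[2]+.016,Cc,-8.3),(0,0,255)),(box(.06,.04,.02,.115,bed-.0525*a,-8.3),(0,255,0)),(box(.06,.045,.02,.115,bed+.0725*a,-8.3),(255,0,0))]
A=crop("scene",320,50,150,150,4,bx)[:600,:400]; 
A=crop("scene",330,60,110,150,3.6,bx); B=crop("top",130,185,110,150,3.6,bx)
cv2.imwrite("pics/hover.png",np.hstack([A,B]))
E
```

```text
[0.0011 0.0012 0.2267] [ 0.26  0.38 -0.62  1.91 -0.65  0.7   0.03]
turn [-0.002  0.002  0.004] shift [-0.403 -0.007  0.469] minrows 2.2
```

View pics/hover.png

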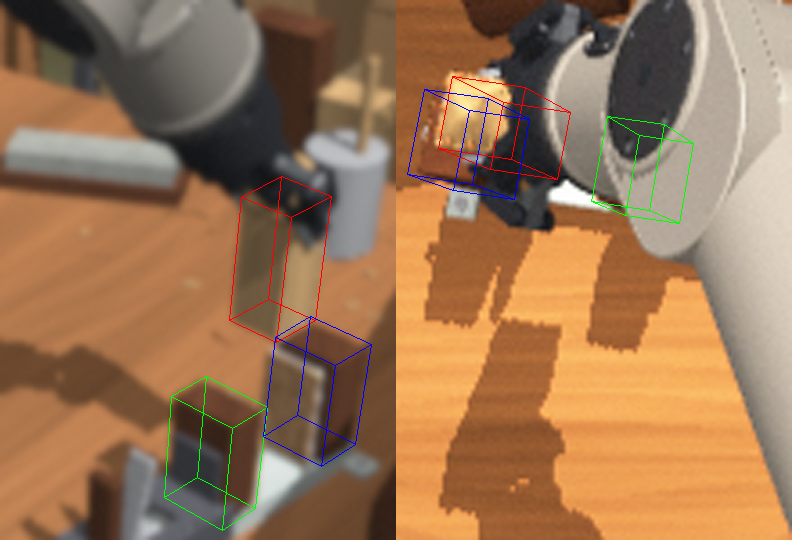

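The overlay fits: the held block (red) is upright over the gap, between the sliding jaw (green) and the fixed jaw (blue). I lower it.

{"name": "arm_command", "arguments": {
  "rows": [
    [[0,0,0.004,-0.1,-0.007,0.12,-1],[0,0,0.004,-0.2,-0.007,0.24,-1],[0,0,0.004,-0.3,-0.007,0.36,-1],[0,0,0.004,-0.4,-0.007,0.47,-1],[0,0,0.004,-0.4,-0.007,0.47,-1],[0,0,0.004,-0.4,-0.007,0.47,-1]]
  ]
}}

```text
time_s: 10.15
tcp_pos: [0.5822, 0.2899, 0.1436]
ee_rot: [-3.137, -0.697, 1.423]
contact_force: [-0.3, 1.3, -1.2]
gripper_width: 0.514
gripper_force: 72.3
```

Run:
```python
from h import *
s=robot.state(); Rf=Rt(-8.3,-40);bed=np.array([.5806,.281,.02]);print(s['contact_force'].round(1))
for u in (.01,.004,.0,-.004): plan([(bed+[0,0,.084+u]+.014*Rf[:,2],Rf)])
```

```text
[-0.3  1.3 -1.2]
turn [-0.002  0.001 -0.001] shift [-0.173 -0.001  0.206] minrows 1.0
turn [-0.002  0.001 -0.001] shift [-0.198 -0.001  0.237] minrows 1.1
turn [-0.002  0.001 -0.001] shift [-0.215 -0.001  0.257] minrows 1.2
turn [-0.002  0.001 -0.001] shift [-0.233 -0.001  0.278] minrows 1.3
```

{"name": "arm_command", "arguments": {
  "rows": [
    [[0,0,0,-0.06,0,0.07,-1],[0,0,0,-0.11,0,0.13,-1],[0,0,0,-0.15,0,0.18,-1],[0,0,0,-0.18,0,0.215,-1],[0,0,0,-0.19,0,0.228,-1],[0,0,0,-0.198,0,0.237,-1],[0,0,0,-0.198,0,0.237,-1],[0,0,0,-0.198,0,0.237,-1]]
  ]
}}

```text
time_s: 10.82
tcp_pos: [0.5822, 0.2909, 0.0978]
ee_rot: [-3.139, -0.697, 1.426]
contact_force: [0.4, 0.3, -1.3]
gripper_width: 0.519
gripper_force: 72.3
```

{"name": "arm_command", "arguments": {
  "rows": [
    [[0,0,0,-0.004,0,0.005,-1],[0,0,0,-0.008,0,0.01,-1],[0,0,0,-0.013,0,0.015,-1],[0,0,0,-0.013,0,0.015,-1]]
  ]
}}

```text
time_s: 11.15
tcp_pos: [0.582, 0.2907, 0.0944]
ee_rot: [-3.139, -0.697, 1.426]
contact_force: [-0.3, 0.3, -1.7]
gripper_width: 0.52
gripper_force: 72.3
```

{"name": "arm_command", "arguments": {
  "rows": [
    [[0,0,0,-0.004,0,0.005,-1],[0,0,0,-0.006,0,0.008,-1],[0,0,0,-0.006,0,0.008,-1]]
  ]
}}

```text
time_s: 11.4
tcp_pos: [0.5822, 0.291, 0.0943]
ee_rot: [-3.139, -0.698, 1.427]
contact_force: [-8.8, -10.6, 22.9]
gripper_width: 0.518
gripper_force: 75.5
```

{"name": "arm_command", "arguments": {
  "rows": [
    [[0,0,0,0.006,0,-0.008,-1],[0,0,0,0.006,0,-0.008,-1]]
  ]
}}

```text
time_s: 11.57
tcp_pos: [0.5823, 0.2907, 0.0949]
ee_rot: [-3.14, -0.697, 1.426]
contact_force: [0.3, 0.0, -1.8]
gripper_width: 0.518
gripper_force: 72.3
```

{"name": "arm_command", "arguments": {
  "rows": [
    [[0,0,0,0,0,0,0.15],[0,0,0,0,0,0,0.3],[0,0,0,0,0,0,0.6],[0,0,0,0,0,0,0.9],[0,0,0,0,0,0,0.9],[0,0,0,0,0,0,0.9],[0,0,0,0,0,0,0.9]]
  ]
}}

```text
time_s: 12.15
tcp_pos: [0.5821, 0.2908, 0.0945]
ee_rot: [-3.139, -0.697, 1.426]
contact_force: [-0.2, -0.6, 1.2]
gripper_width: 0.948
gripper_force: 0.0
```

{"name": "arm_command", "arguments": {
  "rows": [
    [[0,0,0,0,0,-0.15,0.9],[0,0,0,0,0,-0.35,0.9],[0,0,0,0,0,-0.6,0.9],[0,0,0,0,0,-0.8,0.9],[0,0,0,0,0,-1,0.9],[0,0,0,0,0,-1,0.9],[0,0,0,0,0,-1,0.9]]
  ]
}}

```text
time_s: 12.73
tcp_pos: [0.5695, 0.1943, 0.2106]
ee_rot: [3.141, -0.696, 1.426]
contact_force: [0.7, 0.9, -0.2]
gripper_width: 0.952
gripper_force: 0.0
```

Run:
```python
from h import *
bed=np.array([.5806,.281,.02]);a=np.array([.144,.99,0])
bx=[(box(.045,.045,.02,.12,bed,-8.3),(0,0,255)),(box(.028,.014,.042,.107,bed-.175*a,-8.3),(0,255,0))]
A=crop("scene",330,110,110,150,3.6,bx); B=crop("wrist",170,100,220,300,1.8,bx)
cv2.imwrite("pics/placed.png",np.hstack([A,B]))
h=.055;Rh=Rt(-8.3-90,0);Rh2=Rt(81.7,0)
H=bed-.167*a; H[2]=.09
print(H); plan([(H+[0,0,.15],Rh)]);plan([(H+[0,0,.15],Rh2)]);print(robot.state()['joint_pos'].round(2))
```

```text
[0.556552 0.11567  0.09    ]
turn [-0.349 -0.346  0.956] shift [-0.282 -0.002 -0.505] minrows 13.5
turn [ 0.346 -0.349 -0.955] shift [-0.282 -0.002 -0.505] minrows 13.5
[ 0.44  0.39 -0.64  1.97 -0.67  0.76  0.2 ]
```

View pics/placed.png

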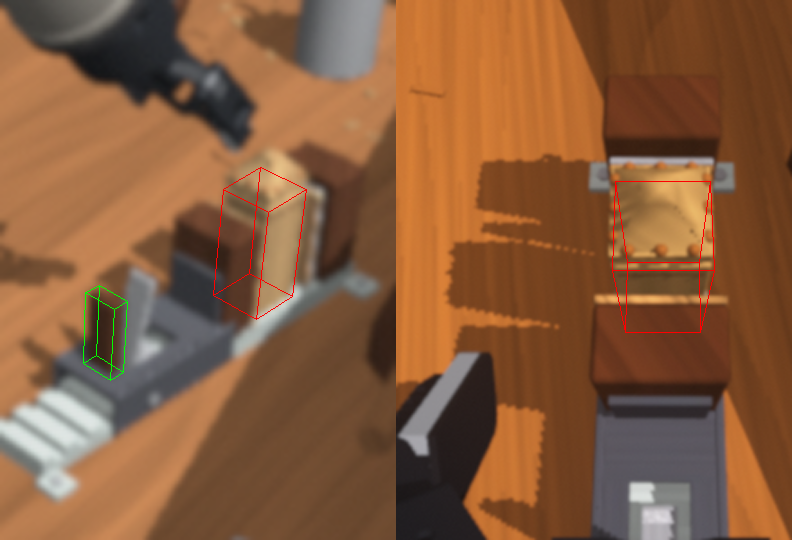

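The finial stands upright and square in the gap, cap up, and the post overlay (green) sits on the handle post. Next I go over the handle with the tool down, closing along the rail.

{"name": "arm_command", "arguments": {
  "rows": [
    [[-0.349,-0.346,0.956,-0.282,-0.002,-0.505,1],[-0.349,-0.346,0.956,-0.282,-0.002,-0.505,1],[-0.349,-0.346,0.956,-0.282,-0.002,-0.505,1],[-0.349,-0.346,0.956,-0.282,-0.002,-0.505,1],[-0.349,-0.346,0.956,-0.282,-0.002,-0.505,1],[-0.349,-0.346,0.956,-0.282,-0.002,-0.505,1],[-0.349,-0.346,0.956,-0.282,-0.002,-0.505,1],[-0.349,-0.346,0.956,-0.282,-0.002,-0.505,1],[-0.349,-0.346,0.956,-0.282,-0.002,-0.505,1],[-0.349,-0.346,0.956,-0.282,-0.002,-0.505,1],[-0.349,-0.346,0.956,-0.282,-0.002,-0.505,1],[-0.349,-0.346,0.956,-0.282,-0.002,-0.505,1],[-0.349,-0.346,0.956,-0.282,-0.002,-0.505,1],[-0.349,-0.346,0.956,-0.282,-0.002,-0.505,1],[-0.349,-0.346,0.956,-0.282,-0.002,-0.505,1],[-0.349,-0.346,0.956,-0.282,-0.002,-0.505,1]]
  ]
}}

```text
time_s: 14.17
tcp_pos: [0.5566, 0.1176, 0.2388]
ee_rot: [3.14, 0.003, -0.143]
contact_force: [-1.1, -0.2, -0.1]
gripper_width: 1.005
gripper_force: 0.0
```

Run:
```python
from h import *
bed=np.array([.5806,.281,.02]);a=np.array([.144,.99,0]);Rh=Rt(-98.3,0);H=bed-.167*a
for z in (.12,.071): plan([(np.r_[H[:2],z],Rh)])
print(Rh.round(3),robot.state()['joint_pos'].round(2))
```

```text
turn [0.001 0.002 0.001] shift [0.004 0.011 0.792] minrows 2.8
turn [0.001 0.002 0.001] shift [0.005 0.011 1.119] minrows 4.0
[[ 0.99  -0.144 -0.   ]
 [-0.144 -0.99   0.   ]
 [-0.     0.    -1.   ]] [-0.11  0.26 -0.26  1.82  0.08  1.07 -2.11]
```

{"name": "arm_command", "arguments": {
  "rows": [
    [[0,0,0,0.004,0.01,0.25,1],[0,0,0,0.004,0.01,0.5,1],[0,0,0,0.004,0.01,0.7,1],[0,0,0,0.004,0.01,0.85,1],[0,0,0,0.004,0.01,0.95,1],[0,0,0,0.004,0.01,1,1],[0,0,0,0.004,0.01,1,1]]
  ]
}}

```text
time_s: 14.75
tcp_pos: [0.5559, 0.1136, 0.0885]
ee_rot: [3.14, 0.002, -0.142]
contact_force: [-0.6, -0.1, 0.5]
gripper_width: 1.002
gripper_force: 0.0
```

{"name": "arm_command", "arguments": {
  "rows": [
    [[0,0,0,0,0,0.06,1],[0,0,0,0,0,0.12,1],[0,0,0,0,0,0.12,1]]
  ]
}}

```text
time_s: 15.0
tcp_pos: [0.5568, 0.1134, 0.0714]
ee_rot: [3.141, 0.0, -0.144]
contact_force: [-0.6, 0.4, 0.7]
gripper_width: 0.997
gripper_force: 0.0
```

{"name": "arm_command", "arguments": {
  "rows": [
    [[0,0,0,0,0,0,0.5],[0,0,0,0,0,0,0.2],[0,0,0,0,0,0,0],[0,0,0,0,0,0,-1],[0,0,0,0,0,0,-1],[0,0,0,0,0,0,-1],[0,0,0,0,0,0,-1],[0,0,0,0,0,0,-1],[0,0,0,0,0,0,-1],[0,0,0,0,0,0,-1],[0,0,0,0,0,0,-1],[0,0,0,0,0,0,-1]]
  ],
  "force": 30
}}

```text
time_s: 16.0
tcp_pos: [0.5582, 0.1143, 0.0738]
ee_rot: [-3.141, -0.003, -0.145]
contact_force: [-1.7, 1.5, 9.0]
gripper_width: 0.34
gripper_force: 30.2
```

Squeezed (about 30 mm over both). I slide the jaw in slowly with a slight overshoot.

{"name": "arm_command", "arguments": {
  "rows": [
    [[0,0,0,0,-0.015,-0.008,-1],[0,0,0,0,-0.03,-0.008,-1],[0,0,0,0,-0.045,-0.008,-1],[0,0,0,0,-0.06,-0.008,-1],[0,0,0,0,-0.075,-0.008,-1],[0,0,0,0,-0.09,-0.008,-1],[0,0,0,0,-0.105,-0.008,-1],[0,0,0,0,-0.12,-0.008,-1],[0,0,0,0,-0.12,-0.008,-1]]
  ]
}}

```text
time_s: 16.75
tcp_pos: [0.5606, 0.1311, 0.074]
ee_rot: [3.141, -0.002, -0.145]
contact_force: [5.1, -1.2, -5.3]
gripper_width: 0.337
gripper_force: 32.3
```

{"name": "arm_command", "arguments": {
  "rows": [
    [[0,0,0,0,-0.015,0,-1],[0,0,0,0,-0.03,0,-1],[0,0,0,0,-0.04,0,-1],[0,0,0,0,-0.05,0,-1],[0,0,0,0,-0.057,0,-1],[0,0,0,0,-0.057,0,-1],[0,0,0,0,-0.057,0,-1]]
  ]
}}

```text
time_s: 17.33
tcp_pos: [0.5617, 0.1379, 0.074]
ee_rot: [3.139, -0.001, -0.146]
contact_force: [2.0, -9.1, -1.0]
gripper_width: 0.342
gripper_force: 35.9
```

{"name": "arm_command", "arguments": {
  "rows": [
    [[0,0,0,0,-0.008,0,-1],[0,0,0,0,-0.015,0,-1],[0,0,0,0,-0.02,0,-1],[0,0,0,0,-0.02,0,-1],[0,0,0,0,-0.02,0,-1]]
  ]
}}

```text
time_s: 17.75
tcp_pos: [0.562, 0.14, 0.074]
ee_rot: [3.138, -0.001, -0.147]
contact_force: [1.2, -13.9, 1.7]
gripper_width: 0.336
gripper_force: 37.8
```

Run:
```python
from h import *
for i in range(6):
    s=robot.state();print(s['time_s'],s['tcp_pos'].round(4),s['contact_force'].round(1)); robot.grab_frame("top")
```

```text
17.75 [0.562 0.14  0.074] [  1.2 -13.9   1.7]
17.8 [0.562 0.14  0.074] [  0.3 -13.8   1.6]
17.85 [0.562  0.1399 0.074 ] [  1.3 -13.5   2.1]
17.9 [0.5619 0.14   0.074 ] [  1.1 -14.3   0.3]
17.95 [0.562 0.14  0.074] [  1.1 -13.7   1.8]
18.0 [0.562 0.14  0.074] [  0.8 -13.2   0.6]
```

{"name": "arm_command", "arguments": {
  "rows": [
    [[0,0,0,0,0,0,-0.3],[0,0,0,0,0,0,-0.27],[0,0,0,0,0,0,-0.24],[0,0,0,0,0,0,-0.21],[0,0,0,0,0,0,-0.18],[0,0,0,0,0,0,-0.15],[0,0,0,0,0,0,-0.15],[0,0,0,0,0,0,-0.15],[0,0,0,0,0,0,-0.15]]
  ]
}}

```text
time_s: 18.8
tcp_pos: [0.5618, 0.1415, 0.0736]
ee_rot: [3.14, -0.001, -0.146]
contact_force: [4.0, -5.3, -6.4]
gripper_width: 0.421
gripper_force: 6.3
```

{"name": "arm_command", "arguments": {
  "rows": [
    [[0,0,0,0,0,0,-0.12],[0,0,0,0,0,0,-0.09],[0,0,0,0,0,0,-0.06],[0,0,0,0,0,0,-0.06],[0,0,0,0,0,0,-0.06]]
  ]
}}

```text
time_s: 19.22
tcp_pos: [0.5616, 0.1433, 0.0739]
ee_rot: [3.142, -0.001, -0.144]
contact_force: [0.5, 2.7, -1.2]
gripper_width: 0.471
gripper_force: 1.4
```

{"name": "arm_command", "arguments": {
  "rows": [
    [[0,0,0,0,0,0,0.1],[0,0,0,0,0,0,0.3],[0,0,0,0,0,0,0.7],[0,0,0,0,0,0,1],[0,0,0,0,0,0,1],[0,0,0,0,0,0,1],[0,0,0,0,0,0,1]]
  ]
}}

```text
time_s: 19.8
tcp_pos: [0.5615, 0.1427, 0.0737]
ee_rot: [3.141, -0.0, -0.145]
contact_force: [-0.0, -0.1, 0.1]
gripper_width: 0.998
gripper_force: 0.0
```

{"name": "arm_command", "arguments": {
  "rows": [
    [[0,0,0,0,0,-0.2,1],[0,0,0,0,0,-0.4,1],[0,0,0,0,0,-0.7,1],[0,0,0,0,0,-1,1],[0,0,0,0,0,-1,1],[0,0,0,0,0,-1,1]]
  ]
}}

```text
time_s: 20.3
tcp_pos: [0.563, 0.1433, 0.2274]
ee_rot: [-3.14, -0.006, -0.145]
contact_force: [0.2, -0.3, -1.4]
gripper_width: 0.996
gripper_force: 0.0
```

{"name": "arm_command", "arguments": {
  "rows": [
    [[0,0,0,-0.8,0,-0.4,1],[0,0,0,-0.8,0,-0.4,1],[0,0,0,-0.8,0,-0.4,1],[0,0,0,-0.8,0,-0.4,1],[0,0,0,-0.8,0,-0.4,1],[0,0,0,-0.8,0,-0.4,1]]
  ]
}}

```text
time_s: 20.8
tcp_pos: [0.4426, 0.16, 0.2834]
ee_rot: [3.141, -0.001, -0.144]
contact_force: [0.4, -0.3, -0.5]
gripper_width: 1.001
gripper_force: 0.0
```

Run:
```python
from h import *
bed=np.array([.5806,.281,.02]);a=np.array([.144,.99,0])
bx=[(box(.06,.04,.042,.115,bed-.0275*a,-8.3),(0,255,0)),(box(.028,.014,.042,.107,bed-.15*a,-8.3),(0,255,0))]
A=crop("scene",325,110,110,150,3.6,bx); C=cam("wrist")
q=w2px(C,[bed]).round()[0];print(q)
B=cv2.resize(crop("wrist",0,0,640,480,1,bx),(396,297));B=np.vstack([B,np.zeros((243,396,3),np.uint8)])
x=int(np.clip(q[0]-110,0,420));
B2=crop("wrist",x,int(np.clip(q[1]-60,0,330)),220,150,1.8,[])[:243]
B[297:297+B2.shape[0],:396]=B2[:243,:396]
cv2.imwrite("pics/end.png",np.hstack([A,B]));print(robot.state()['contact_force'])
```

```text
[194.  99.]
[-0.10291447 -0.44203749 -0.43919759]
```

View pics/end.png

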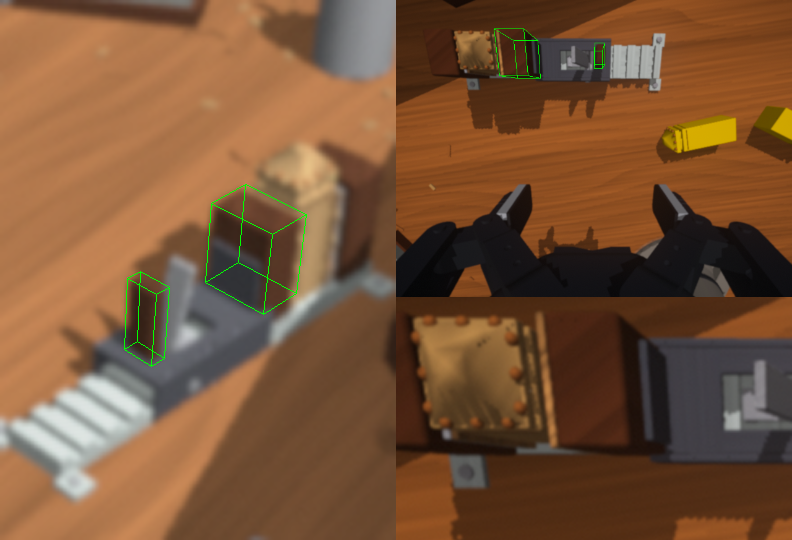

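The jaw and post sit exactly on the +25 mm overlay, the lever stands away from the post (released), and the block is upright between the jaws. The arm is clear, so I hand in.

```bash
python3 -c "
from workcell import robot
print(robot.hand_in())"
```

```text
the job is handed in; nothing more can be done
None
```

The finial stands upright, cap up, pinched between the jaw and the sprung pad, with the jaw one notch in and the latch holding; I handed the job in at about 21 s with the arm clear and the bystanders untouched.

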